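# Stand the bar magnet in the bore of the open coil

### The arm

A 6-joint arm with a two-finger parallel gripper is mounted at the origin on a cart in front of the work surface, level with it; the furniture and walls round the work are solid. World frame = base frame: x ahead of the robot, y to its left, z up, the work surface at z = 0. Lengths are in m, angles in rad, forces in N, time in s.
With the tool pointing down it reaches from about 0.425 to 0.95 m from the base axis. Payload 3.5 kg.
Tool frame: the origin (TCP) lies between the finger pads; the fingertips stand 17 mm ahead of it and the grasp point (between the pads) lies 2 mm behind it; z points along the fingers, y is the line along which they close (so a half turn about z gives the same grasp; the last joint's range is limited). The gripper opens to 85 mm and grips with 20 to 120 N. Pads are 22 mm wide; open, the fingers measure 114 mm over their backs; the gripper's body (76 mm by 85 mm) begins 54 mm behind the grasp point. The pads swing forward as they close: fully open they stand 13 mm farther back than shut.
Start: joints at [1.197, 0.286, 1.577, -0, 1.279, -0.15], TCP at [0.15, 0.658, 0.248] pointing down, gripper open.
Joint ranges: [-2.77, 2.77], [-0.9, 2.22], [0.21, 2.48], [-1.53, 4.67], [0.24, 2.81], [-2.84, 2.84]. Speed limits (rad/s): [2.79, 2.79, 3.14, 3.14, 3.14, 3.14].

### API

Orientations are given as a rotation vector (axis times angle).
In Python, from plant import ctrl gives the robot as it stands.
- The arm moves only by the tool drive_tool, never from a script. Its argument "deltas" is a list of rows, each an object with "delta_pos": the shift along the world's x, y, z in units of 0.1 m (1.0 is 0.1 m), a list of three; "rot": the turn, a rotation vector about the world's x, y, z in units of 180 degrees (1.0 is 180 degrees), a list of three; "grip": the closure, from 0 (fully open) to 1 (shut). In form: [{"delta_pos": [tx, ty, tz], "rot": [rx, ry, rz], "grip": grip}, ...]. A call has 1 to 20 rows; each row shifts and turns the commanded pose from where the row before left it; what a row does not reach is not made up. A row lasts 1/8 s, in which the tool goes at most 62.5 mm and 10.7 degrees, less where a joint would pass 70% of its speed; a pose out of reach is approached as far as the arm can. A call with a number of a shift or a turn outside -1 to 1 is refused whole. A call with a gripper value outside its range is refused whole. The fingers move at their own pace and stop on an object; the grip force is fixed at half the most. Time passes only in rows, so rows that do not move let the fingers close. It gives the time, the measured TCP pose, the force, the opening and the grip force at its end, in the units of the state.
- ctrl.read_state(): the state, without advancing time (a new reading comes with each control period).
- ctrl.grab_frame(name): name is "scene" or "top" or "wrist"; returns a dict with "pixels" (480x640x3 uint8, red, green, blue), "fx", "fy", "cx", "cy" (pixels), "k1" (the pictures are not rectified: a ray, as slopes to the right and down, at radius r is drawn at 1 + k1 r^2 times it, then the intrinsics apply), "rvec" (rotation vector, rad) and "tvec" (3), from world to camera coordinates, as OpenCV has them. Camera axes: x right, y down, z forward; pixel columns grow to the right and rows downward; lengths in m; the calibration is good to about 2 mm. A picture is of the moment at which its call begins. There is no depth.
- ctrl.hand_in(): hands the job in; it is judged then, once.
The state is a dict: "clock": time; "joint_positions": joint angles; "joint_vel": joint speeds; "effort": joint torques, N m; "eef_pos": TCP position; "tcp_rot": TCP orientation; "contact_force": force on the tool from outside, world axes, zero at the start; "torque": the same for the moment, N m; "grip_width": finger opening in m; "gripper_force": force on a finger pad.
Only numpy, scipy, OpenCV 4.12 (cv2) and the standard library are available. Lean on these libraries where they do the work, as an engineer would, in place of code of your own. Each camera call takes 0.05 s, during which the arm holds its last target. There are 200 camera calls.

### The job

Get the induction experiment ready: take the bar magnet that stands in the wooden keeper block and stand it upright in the oblong hole of the open copper coil on the wooden board. Lower it to the bottom of the hole before you let go; do not drop it in. Leave the spare plug-in coil and the laminated iron bar where they are.

Things in the scene. Friction and masses are not known exactly. Their poses are not given: they have to be found in the camera images.
- magnet_centre (a point): Centre of the loose flat bar magnet, 80 x 22 x 8 mm, two-coloured. It stands on end in the slot (24 mm deep, 3 mm play) of a fixed wooden keeper block, 80 x 70 x 36 mm; its upper 56 mm stick out, centre 52 mm above the table. Own y: long axis, up at the start; x: 22 mm width; z: 8 mm thickness. Pinch across the 8 mm, fingertips at most 30 mm below its top end (40 mm above the centre).
- coil_mouth (a point): Mouth centre of the upright hole in the open coil: grey former 70 x 56 x 40 mm wound with copper wire, fixed on a wooden board (124 x 84 x 12 mm); mouth 52 mm above the table, level with the former's top. z: up; x: along the hole's 34 mm side, towards two brass posts; y: along its 20 mm side. Hole 40 mm deep. Magnet standing in it (width along x): centre at the mouth, upper 40 mm above it.
- spare_coil: Spare plug-in coil with a coloured head and two posts on top, loose, 54 x 50 x 80 mm, standing on the table with its hole level; the origin is the centre of its underside, z up. Not to be moved.
- core_bar: Laminated iron bar, loose, 64 x 20 x 20 mm, lying on the table; the origin is the centre of its underside, y along its length, z up. Not to be moved.
There are look-alikes about, which are no part of the job. Of the things that look like the part that bears magnet_centre, the smallest one is meant.

How it is judged:
On the way:
1. the magnet, still held, is lowered into the coil's hole to within 12 mm of the bottom (contact force between the fingers and magnet above 0.3 N and horizontal distance between magnet_centre and coil_mouth below 0.015 m and z of magnet_centre in the frame of coil_mouth below 0.012 m), for 0.1 s.
At the end, for the whole second after the job is handed in: The magnet stands at rest in the hole of the open coil: its centre within 15 mm of the hole's axis (horizontally) and between 8 mm below and 6 mm above the mouth's height (so it stands on the bottom), its long axis within 20 degrees of upright (a slight lean against the hole's wall is fine) (horizontal distance between magnet_centre and coil_mouth below 0.015 m and z of magnet_centre in the frame of coil_mouth between -0.008 and 0.006 m and angle between the y axis of magnet_centre and the z axis of coil_mouth, either way round below 0.35 rad and linear speed of magnet below 0.02 m/s); the robot touches nothing.
It fails at once if the spare coil is moved by more than 20 mm (distance of spare_coil from where it was at the start of the episode above 0.02 m).
It fails at once if the iron bar is moved by more than 20 mm (distance of core_bar from where it was at the start of the episode above 0.02 m).
It also fails if it takes over 38 s, if anything falls off the work surface, if the arm or the gripper's body presses on something with over 40 N, if the wrist force passes 120 N, or if a joint passes its speed limit or range.

## Working session

There is one attempt and no reset: what is moved stays moved. The work goes in short steps, Python scripts to look and compute and a tool call to move; the robot and the scene stay as the last step left them, time stands still between calls to the robot, and variables do not carry over. Pictures are saved under pics/ and viewed, at most 10 in all, crops included, and the job is handed in when it is done.

Besides the shell and the picture viewer there is one more tool, called as name(argument=value, ...) on one line, values as JSON. drive_tool: Moves the arm, as the interface text tells. Shifts and turns lie within -1 to 1; 1 stands for 0.1 m of shift or 180 degrees of turn. Its arguments: {"type":"object","properties":{"deltas":{"type":"array","items":{"type":"object","properties":{"delta_pos":{"type":"array","items":{"type":"number"}},"rot":{"type":"array","items":{"type":"number"}},"grip":{"type":"number"}}}}},"required":["deltas"]}

```bash
mkdir -p pics; cat > h.py <<'E'
import numpy as np, cv2, pickle
from plant import ctrl
def grab(n,tag):
    f=ctrl.grab_frame(n); pickle.dump(f,open(f'pics/{tag}.pkl','wb'))
    cv2.imwrite(f'pics/{tag}.png',f['pixels'][:,:,::-1]); return f
def load(tag): return pickle.load(open(f'pics/{tag}.pkl','rb'))
def par(f):
    R=cv2.Rodrigues(np.array(f['rvec'],float))[0]; t=np.array(f['tvec'],float).ravel()
    K=np.array([[f['fx'],0,f['cx']],[0,f['fy'],f['cy']],[0,0,1.]]); return R,t,K,np.array([f['k1'],0,0,0.])
def ray(f,p):
    R,t,K,D=par(f); u=cv2.undistortPoints(np.array([[p]],float),K,D).ravel()
    return -R.T@t, R.T@np.array([u[0],u[1],1])
def at(f,p,z):
    c,d=ray(f,p); return c+d*(z-c[2])/d[2]
def proj(f,P):
    R,t,K,D=par(f); return cv2.projectPoints(np.array(P,float).reshape(-1,1,3),cv2.Rodrigues(R)[0],t,K,D)[0].reshape(-1,2)
def tri(l):
    A=0;b=0
    for f,p in l:
        c,d=ray(f,p); d/=np.linalg.norm(d); M=np.eye(3)-np.outer(d,d); A=A+M; b=b+M@c
    return np.linalg.solve(A,b)
def crop(tag,x0,y0,w,h,s,out):
    im=cv2.imread(f'pics/{tag}.png')[y0:y0+h,x0:x0+w]; cv2.imwrite(f'pics/{out}.png',cv2.resize(im,None,fx=s,fy=s,interpolation=cv2.INTER_CUBIC))
E
python3 -c "
from h import *
for n in('scene','top'):
    f=grab(n,n+'0'); print(n,-par(f)[0].T@par(f)[1],f['fx'],f['k1'])
print(ctrl.read_state())"
```

```text
scene [ 0.20982691 -0.20446126  0.69702246] 494.36935304805087 -0.10819741522842136
top [0.53707511 0.19400535 0.90762753] 445.16366727613405 -0.04445870707661469
{'clock': 0.1, 'joint_positions': array([ 1.19700671e+00,  2.87066445e-01,  1.57801727e+00,  3.59993182e-05,
        1.27864040e+00, -1.50015592e-01]), 'joint_vel': array([ 0.00047728, -0.00101622, -0.00340111,  0.00181144,  0.00061022,
        0.00138205]), 'effort': array([ 1.02582599e-03, -4.07295334e+01, -2.93700242e+01, -1.54517029e-04,
        3.42992127e-03,  7.81409071e-08]), 'eef_pos': array([0.14955667, 0.65764882, 0.24709979]), 'tcp_rot': array([-0.3507212 , -3.12136386,  0.0032193 ]), 'contact_force': array([0.61568348, 0.17109721, 0.29990587]), 'torque': array([-0.00457599, -0.00309511,  0.03941444]), 'gripper_force': 0.0, 'grip_width': 0.08513972860488313}
```

View pics/scene0.png

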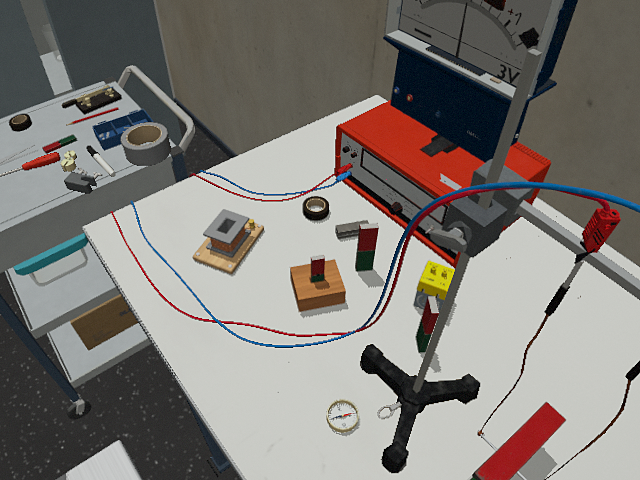

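View pics/top0.png

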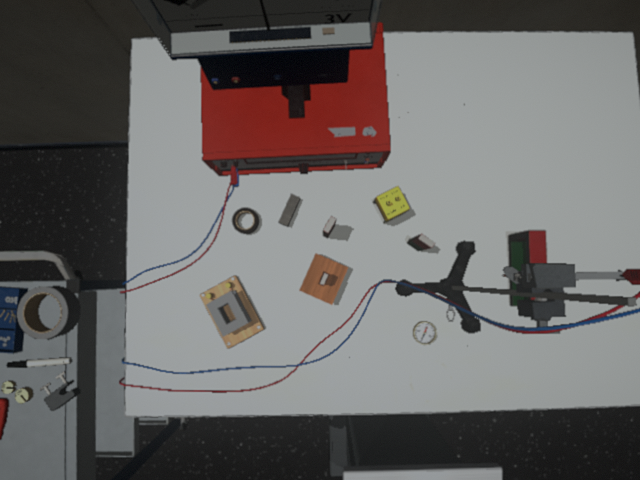

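Magnet candidates in scene: (318,268) in the keeper block, (367,247) and (428,322) free-standing and taller. The first fits, being the smallest and standing in the wooden keeper. I'll confirm it in an enlarged crop.

```bash
python3 -c "
from h import *
crop('top0',195,240,160,115,5,'a'); crop('scene0',185,200,200,120,4,'b')
f=load('top0')
for p,z in [((327,280),.08),((228,313),.052),((395,204),.08),((330,227),.1),((291,210),.02),((380,282),0),((300,366),0)]: print(p,at(f,p,z).round(3))
"
```

```text
(327, 280) [0.53  0.184 0.08 ]
(228, 313) [0.47  0.374 0.052]
(395, 204) [0.67  0.054 0.08 ]
(330, 227) [0.627 0.177 0.1  ]
(291, 210) [0.671 0.253 0.02 ]
(380, 282) [0.524 0.075 0.   ]
(300, 366) [0.358 0.24  0.   ]
```

View pics/a.png

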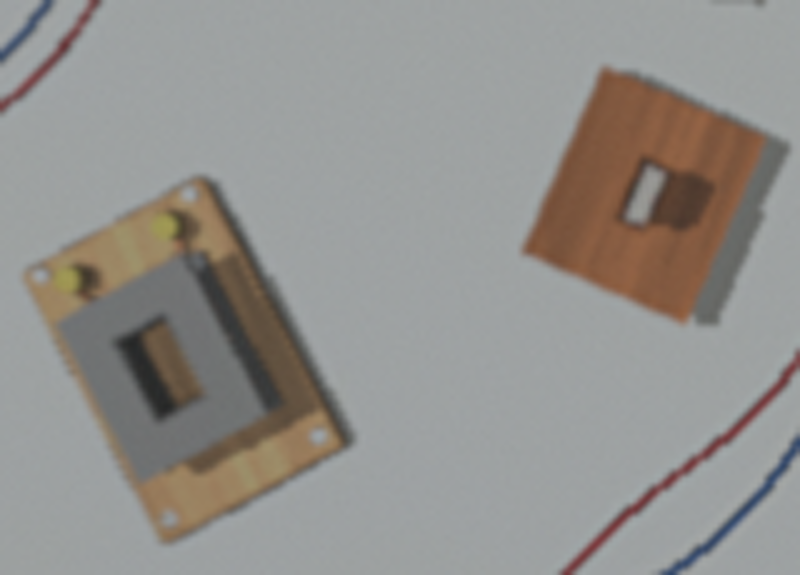

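View pics/b.png

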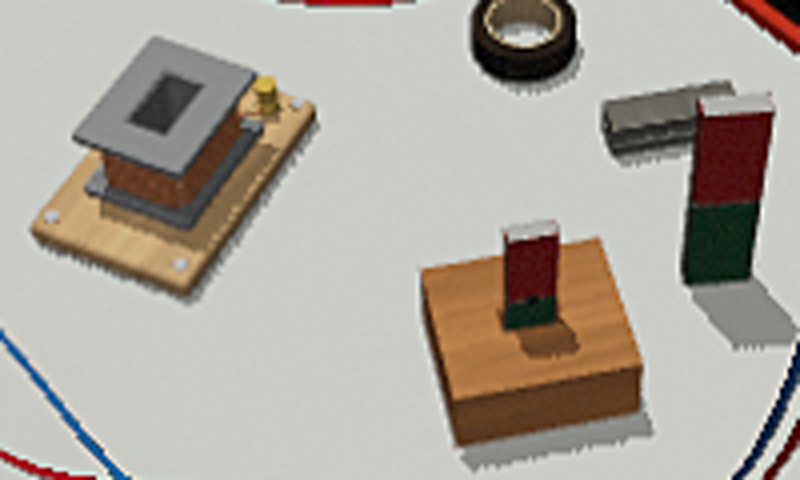

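The magnet is confirmed: the short one in the keeper, top-view crop (644,194). The coil mouth corners in that crop are (113,340), (165,317), (205,397), (158,420), with the brass posts at the upper left.

```bash
python3 -c "
from h import *
t=load('top0'); s=load('scene0')
A=lambda c:((c[0]+.5)/5-.5+195,(c[1]+.5)/5-.5+240)
B=lambda c:((c[0]+.5)/4-.5+185,(c[1]+.5)/4-.5+200)
m=at(t,A((644,194)),.092); print('mag',m, 'tri',tri([(t,A((644,194))),(s,B((530,230)))]))
d=at(t,A((657,166)),.092)-at(t,A((631,221)),.092); print('w',d,np.degrees(np.arctan2(d[1],d[0])))
k=[at(t,A(c),.036) for c in [(603,68),(765,135),(688,322),(524,251)]]; print('keeper',np.mean(k,0))
for i in range(4): e=k[(i+1)%4]-k[i]; print(np.linalg.norm(e),np.degrees(np.arctan2(e[1],e[0])))
h=[at(t,A(c),.052) for c in [(113,340),(165,317),(205,397),(158,420)]]; print('hole',np.mean(h,0))
for i in range(4): e=h[(i+1)%4]-h[i]; print(np.linalg.norm(e),np.degrees(np.arctan2(e[1],e[0])))
print('hole scene',at(s,B((167,103)),.052), at(s,B((530,230)),.092))
b=[at(t,A(c),.012) for c in [(203,176),(350,440),(166,542),(24,273)]]; print('board',np.mean(b,0))
for i in range(4): e=b[(i+1)%4]-b[i]; print(np.linalg.norm(e),np.degrees(np.arctan2(e[1],e[0])))
"
```

```text
mag [0.53347509 0.19068579 0.092     ] tri [0.53325388 0.19087049 0.09246422]
w [ 0.01986483 -0.00984992  0.        ] -26.374383072347936
keeper [0.53333185 0.19005942 0.036     ]
0.06859358786370057 -113.47790872710134
0.0786697595045156 156.4004749595061
0.06951211700654668 65.7455371793999
0.07773497449530553 -24.273323504759034
hole [0.4698244 0.3765617 0.052    ]
0.021742598042792913 -67.08150682961902
0.0341616647671291 -153.52152339246527
0.019940720866845993 115.11766577895673
0.03508263179286851 29.363124539449114
hole scene [0.47123136 0.37657672 0.052     ] [0.53327892 0.19135716 0.092     ]
board [0.47100504 0.37498355 0.012     ]
0.12097587686870127 -151.16284612925577
0.08360260057060535 118.00569708243412
0.12161181111798088 27.91890144537452
0.08166545074605845 -62.44931256175172
```

drive_tool(deltas=[{"delta_pos": [0.24, -0.292, 0], "rot": [0, 0, -0.004], "grip": 0}, {"delta_pos": [0.24, -0.292, 0], "rot": [0, 0, -0.004], "grip": 0}, {"delta_pos": [0.24, -0.292, 0], "rot": [0, 0, -0.004], "grip": 0}, {"delta_pos": [0.24, -0.292, 0], "rot": [0, 0, -0.004], "grip": 0}, {"delta_pos": [0.24, -0.292, 0], "rot": [0, 0, -0.004], "grip": 0}, {"delta_pos": [0.24, -0.292, 0], "rot": [0, 0, -0.004], "grip": 0}, {"delta_pos": [0.24, -0.292, 0], "rot": [0, 0, -0.004], "grip": 0}, {"delta_pos": [0.24, -0.292, 0], "rot": [0, 0, -0.004], "grip": 0}, {"delta_pos": [0.24, -0.292, 0], "rot": [0, 0, -0.004], "grip": 0}, {"delta_pos": [0.24, -0.292, 0], "rot": [0, 0, -0.004], "grip": 0}, {"delta_pos": [0.24, -0.292, 0], "rot": [0, 0, -0.004], "grip": 0}, {"delta_pos": [0.24, -0.292, 0], "rot": [0, 0, -0.004], "grip": 0}, {"delta_pos": [0.24, -0.292, -0.1], "rot": [0, 0, -0.004], "grip": 0}, {"delta_pos": [0.24, -0.292, -0.1], "rot": [0, 0, -0.004], "grip": 0}, {"delta_pos": [0.24, -0.292, -0.1], "rot": [0, 0, -0.004], "grip": 0}, {"delta_pos": [0.24, -0.292, -0.1], "rot": [0, 0, -0.004], "grip": 0}, {"delta_pos": [0, 0, 0], "rot": [0, 0, 0], "grip": 0}, {"delta_pos": [0, 0, 0], "rot": [0, 0, 0], "grip": 0}])

```text
clock: 2.35
eef_pos: [0.5333, 0.1911, 0.208]
tcp_rot: [-0.662, -3.07, -0.0]
contact_force: [0.2, 0.2, 0.7]
grip_width: 0.0855
gripper_force: 0.0
```

```bash
cat >> h.py <<'E'
def st():
    s=ctrl.read_state(); R=cv2.Rodrigues(s['tcp_rot'])[0]
    print('t',s['clock'],'tcp',s['eef_pos'].round(4),'yang',np.degrees(np.arctan2(R[1,1],R[0,1])).round(2),'z',R[:,2].round(4),'grip',s['grip_width'],s['gripper_force'],'F',s['contact_force'].round(2))
E
python3 -c "
from h import *
st(); grab('wrist','w1'); f=load('w1'); print(proj(f,[[.5333,.1906,.092]]))"
```

```text
t 2.35 tcp [0.5333 0.1911 0.208 ] yang 65.65 z [-1.e-03  2.e-04 -1.e+00] grip 0.08551067150658842 0.0 F [0.16 0.16 0.72]
[[322.51365315 237.50622129]]
```

View pics/w1.png

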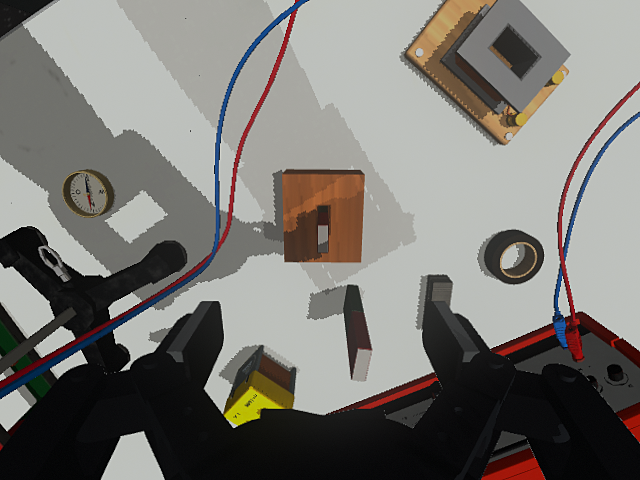

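Wrist view: the magnet's top face is centred at about (322,238), matching the prediction of (322.5,237.5) and aligned with the fingers. I'll descend and grip.

drive_tool(deltas=[{"delta_pos": [0, 0, -0.2], "rot": [0, 0, 0], "grip": 0}, {"delta_pos": [0, 0, -0.2], "rot": [0, 0, 0], "grip": 0}, {"delta_pos": [0, 0, -0.2], "rot": [0, 0, 0], "grip": 0}, {"delta_pos": [0, 0, -0.2], "rot": [0, 0, 0], "grip": 0}, {"delta_pos": [0, 0, -0.2], "rot": [0, 0, 0], "grip": 0}, {"delta_pos": [0, 0, -0.15], "rot": [0, 0, 0], "grip": 0}, {"delta_pos": [0, 0, -0.12], "rot": [0, 0, 0], "grip": 0}, {"delta_pos": [0, 0, 0], "rot": [0, 0, 0], "grip": 0.5}, {"delta_pos": [0, 0, 0], "rot": [0, 0, 0], "grip": 0.8}, {"delta_pos": [0, 0, 0], "rot": [0, 0, 0], "grip": 1}, {"delta_pos": [0, 0, 0], "rot": [0, 0, 0], "grip": 1}, {"delta_pos": [0, 0, 0], "rot": [0, 0, 0], "grip": 1}, {"delta_pos": [0, 0, 0], "rot": [0, 0, 0], "grip": 1}, {"delta_pos": [0, 0, 0], "rot": [0, 0, 0], "grip": 1}, {"delta_pos": [0, 0, 0], "rot": [0, 0, 0], "grip": 1}])

```text
clock: 4.28
eef_pos: [0.5343, 0.191, 0.0821]
tcp_rot: [0.662, 3.07, 0.001]
contact_force: [0.1, -0.8, 5.2]
grip_width: 0.0072
gripper_force: 61.1
```

drive_tool(deltas=[{"delta_pos": [0, 0, 0.1], "rot": [0, 0, 0], "grip": 1}, {"delta_pos": [0, 0, 0.2], "rot": [0, 0, 0], "grip": 1}, {"delta_pos": [0, 0, 0.2], "rot": [0, 0, 0], "grip": 1}, {"delta_pos": [0, 0, 0.25], "rot": [0, 0, 0], "grip": 1}, {"delta_pos": [0, 0, 0.25], "rot": [0, 0, 0], "grip": 1}, {"delta_pos": [-0.063, 0.186, 0], "rot": [0, 0, 0.029], "grip": 1}, {"delta_pos": [-0.063, 0.186, 0], "rot": [0, 0, 0.029], "grip": 1}, {"delta_pos": [-0.063, 0.186, 0], "rot": [0, 0, 0.029], "grip": 1}, {"delta_pos": [-0.063, 0.186, 0], "rot": [0, 0, 0.029], "grip": 1}, {"delta_pos": [-0.063, 0.186, 0], "rot": [0, 0, 0.029], "grip": 1}, {"delta_pos": [-0.063, 0.186, 0], "rot": [0, 0, 0.029], "grip": 1}, {"delta_pos": [-0.063, 0.186, 0], "rot": [0, 0, 0.029], "grip": 1}, {"delta_pos": [-0.063, 0.186, 0], "rot": [0, 0, 0.029], "grip": 1}, {"delta_pos": [-0.063, 0.186, 0], "rot": [0, 0, 0.029], "grip": 1}, {"delta_pos": [-0.063, 0.186, 0], "rot": [0, 0, 0.03], "grip": 1}, {"delta_pos": [0, 0, 0], "rot": [0, 0, 0], "grip": 1}, {"delta_pos": [0, 0, 0], "rot": [0, 0, 0], "grip": 1}])

```text
clock: 6.4
eef_pos: [0.4709, 0.3766, 0.182]
tcp_rot: [-0.759, 3.048, -0.0]
contact_force: [-0.3, -0.4, -0.1]
grip_width: 0.0074
gripper_force: 60.1
```

```bash
python3 -c "
from h import *
st(); f=grab('wrist','w2'); s=grab('scene','s2')
a=np.radians(28.2); u=np.array([np.cos(a),np.sin(a),0]); v=np.array([-u[1],u[0],0]); c=np.array([.4705,.3765,.052])
print(proj(f,[c+i*.017*u+j*.010*v for i in(-1,1) for j in(-1,1)]).round(1))
b=np.array([.4705,.3765,.112]); print(proj(f,[b+i*.011*u+j*.004*v for i in(-1,1) for j in(-1,1)]).round(1))
crop('s2',150,120,160,160,3,'s2c')
x=cv2.imread('pics/s2c.png'); y=cv2.imread('pics/w2.png')[0:300,200:500]; y=cv2.resize(y,(480,480)) ; x=x[:, :320] if 0 else x
cv2.imwrite('pics/c2.png',cv2.resize(np.hstack([x,y]),(800,400)))
"
```

```text
t 6.4 tcp [0.4709 0.3766 0.182 ] yang 117.97 z [ 5.e-04 -1.e-04 -1.e+00] grip 0.007360588826504587 60.147907733917236 F [-0.27 -0.42 -0.1 ]
[[311.  210.4]
 [337.7 210.3]
 [311.7 253. ]
 [337.3 252.9]]
[[318.1 243.4]
 [331.7 243.4]
 [318.4 277.6]
 [331.5 277.5]]
```

View pics/c2.png

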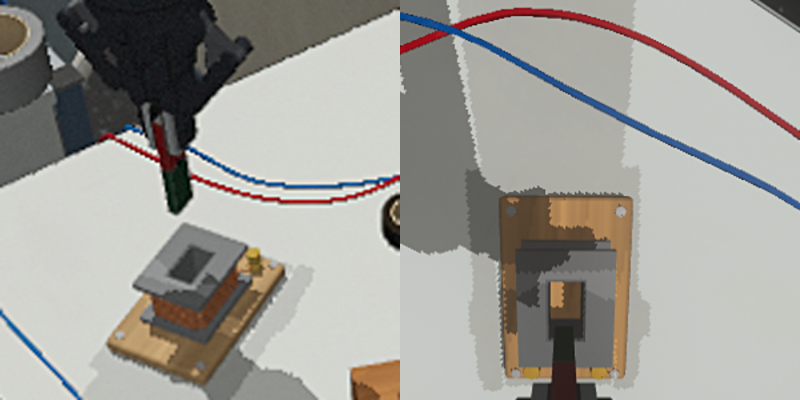

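The magnet's lower end is at about wrist (324,241), over the hole columns 311–338, which is as predicted. I'll lower it slowly, since the keeper and coil floors are both at z = 12 mm.

drive_tool(deltas=[{"delta_pos": [0, 0, -0.15], "rot": [0, 0, 0], "grip": 1}, {"delta_pos": [0, 0, -0.15], "rot": [0, 0, 0], "grip": 1}, {"delta_pos": [0, 0, -0.15], "rot": [0, 0, 0], "grip": 1}, {"delta_pos": [0, 0, -0.1], "rot": [0, 0, 0], "grip": 1}, {"delta_pos": [0, 0, -0.1], "rot": [0, 0, 0], "grip": 1}, {"delta_pos": [0, 0, -0.1], "rot": [0, 0, 0], "grip": 1}, {"delta_pos": [0, 0, -0.1], "rot": [0, 0, 0], "grip": 1}, {"delta_pos": [0, 0, -0.05], "rot": [0, 0, 0], "grip": 1}, {"delta_pos": [0, 0, -0.04], "rot": [0, 0, 0], "grip": 1}, {"delta_pos": [0, 0, -0.03], "rot": [0, 0, 0], "grip": 1}, {"delta_pos": [0, 0, -0.02], "rot": [0, 0, 0], "grip": 1}, {"delta_pos": [0, 0, 0], "rot": [0, 0, 0], "grip": 1}, {"delta_pos": [0, 0, 0], "rot": [0, 0, 0], "grip": 1}])

```text
clock: 8.12
eef_pos: [0.4709, 0.377, 0.0825]
tcp_rot: [-0.761, 3.048, 0.0]
contact_force: [-0.5, -0.2, -0.7]
grip_width: 0.0071
gripper_force: 60.1
```

```bash
python3 -c "
from h import *
st(); grab('scene','s3'); crop('s3',170,160,130,120,5,'s3c')"
```

```text
t 8.125 tcp [0.4709 0.377  0.0825] yang 118.04 z [ 4.e-04  2.e-04 -1.e+00] grip 0.007103294662753287 60.14823317527771 F [-0.47 -0.17 -0.73]
```

View pics/s3c.png

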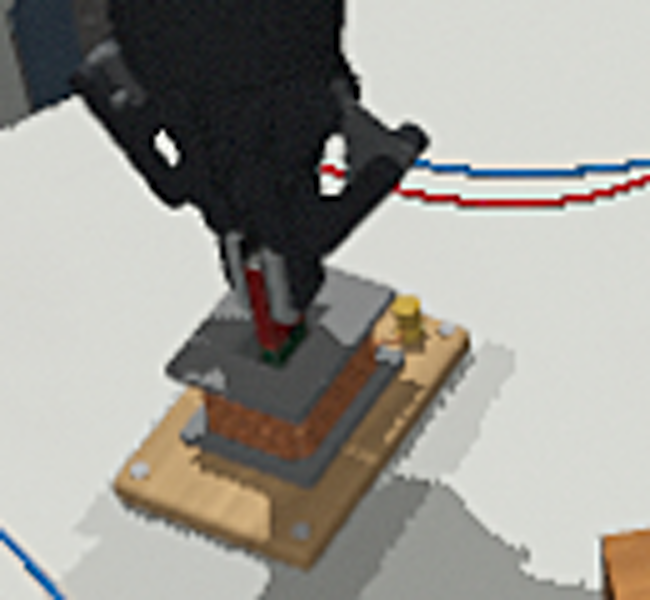

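The magnet is in the hole, with its green/red line just above the mouth, and there is no floor contact yet. I'll nudge down until it touches.

drive_tool(deltas=[{"delta_pos": [0, 0, -0.01], "rot": [0, 0, 0], "grip": 1}, {"delta_pos": [0, 0, 0], "rot": [0, 0, 0], "grip": 1}])

```text
clock: 8.43
eef_pos: [0.4711, 0.3771, 0.0821]
tcp_rot: [-0.761, 3.047, 0.0]
contact_force: [-0.4, -1.1, 2.7]
grip_width: 0.0069
gripper_force: 60.8
```

drive_tool(deltas=[{"delta_pos": [0, 0, -0.01], "rot": [0, 0, 0], "grip": 1}, {"delta_pos": [0, 0, 0], "rot": [0, 0, 0], "grip": 1}])

```text
clock: 8.68
eef_pos: [0.4712, 0.3772, 0.0821]
tcp_rot: [-0.761, 3.048, 0.0]
contact_force: [-2.6, -1.4, 7.0]
grip_width: 0.0074
gripper_force: 61.6
```

Floor contact: 7 N, and z has stopped changing. I'll release gently and retreat straight up.

drive_tool(deltas=[{"delta_pos": [0, 0, 0.01], "rot": [0, 0, 0], "grip": 1}, {"delta_pos": [0, 0, 0], "rot": [0, 0, 0], "grip": 0.85}, {"delta_pos": [0, 0, 0], "rot": [0, 0, 0], "grip": 0.8}, {"delta_pos": [0, 0, 0], "rot": [0, 0, 0], "grip": 0.7}, {"delta_pos": [0, 0, 0], "rot": [0, 0, 0], "grip": 0.6}, {"delta_pos": [0, 0, 0], "rot": [0, 0, 0], "grip": 0.4}, {"delta_pos": [0, 0, 0], "rot": [0, 0, 0], "grip": 0.2}, {"delta_pos": [0, 0, 0], "rot": [0, 0, 0], "grip": 0.2}, {"delta_pos": [0, 0, 0.1], "rot": [0, 0, 0], "grip": 0.2}, {"delta_pos": [0, 0, 0.2], "rot": [0, 0, 0], "grip": 0.2}, {"delta_pos": [0, 0, 0.3], "rot": [0, 0, 0], "grip": 0.2}, {"delta_pos": [0, 0, 0.3], "rot": [0, 0, 0], "grip": 0.2}, {"delta_pos": [0, 0, 0.3], "rot": [0, 0, 0], "grip": 0.2}, {"delta_pos": [0, 0, 0], "rot": [0, 0, 0], "grip": 0.2}, {"delta_pos": [0, 0, 0], "rot": [0, 0, 0], "grip": 0.2}])

```text
clock: 10.55
eef_pos: [0.4705, 0.3768, 0.2014]
tcp_rot: [0.761, -3.048, -0.0]
contact_force: [-0.0, -0.4, 0.3]
grip_width: 0.0684
gripper_force: 0.0
```

```bash
python3 -c "
from h import *
st(); grab('scene','s4'); crop('s4',170,160,130,120,5,'s4c')"
```

```text
t 10.55 tcp [0.4705 0.3768 0.2014] yang 118.04 z [-0.  0. -1.] grip 0.0683965428748006 0.0 F [-0.03 -0.43  0.29]
```

View pics/s4c.png

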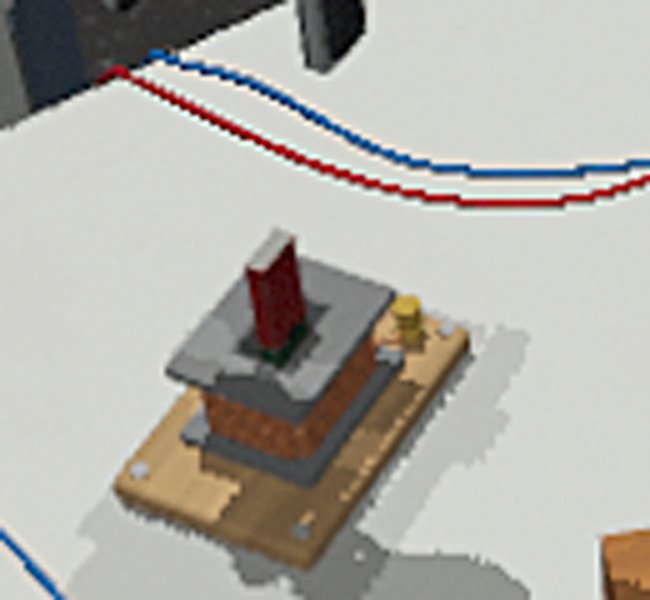

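The magnet stands upright in the hole (crop 275,290), and the gripper is clear.

```bash
python3 -c "
from plant import ctrl
print(ctrl.hand_in())"
```

```text
the job is handed in; nothing more can be done
None
```

The bar magnet now stands upright on the bottom of the open coil's hole, lowered until it touched before I let go. The spare coil and iron bar were not touched, and the job was handed in after about 10.6 s of robot time (no verdict came back).

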